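# Load two dowels into the spring magazine with the push stick

## Robot

A 7-joint arm with a two-finger parallel gripper is mounted at the origin on the work surface. World frame = base frame: x ahead of the robot, y to its left, z up, the work surface at z = 0. Lengths are in m, angles in rad, forces in N, time in s.
With the tool pointing down it reaches from about 0.35 to 0.9 m from the base axis. Payload 19.9 kg.
Tool frame: the origin (TCP) lies between the finger pads; the fingertips stand 19 mm ahead of it and the grasp point (between the pads) is the TCP; z points along the fingers, y is the line along which they close (so a half turn about z gives the same grasp; the last joint's range is limited). The gripper opens to 94 mm and grips with 3 to 60 N. Pads are 16 mm wide; open, the fingers measure 119 mm over their backs; the gripper's body (75 mm by 177 mm) begins 78 mm behind the grasp point.
Start: joints at [-1.252, 0.417, -0.01, 1.614, 0.005, 1.111, -0.053], TCP at [0.22, 0.585, 0.224] pointing down, gripper open.
Joint ranges: [-2.81, 2.81], [-0.39, 2.02], [-1.27, 1.25], [0.06, 2.57], [-1.19, 4.33], [0.19, 2], [-2.82, 2.82]. Speed limits (rad/s): [1.89, 1.89, 2.39, 2.39, 3.01, 3.01, 3.01].

## Interface

Orientations are given as a 3x3 rotation matrix whose columns are the frame's x, y, z axes.
In Python, from rig import robot gives the robot as it stands. Calls block until the motion is done:
- robot.move_ptp(position, orientation): joint-space move of the TCP to a pose.
- robot.move_linear(position, velocity=0.15, frame=None, threshold=None): straight line of the TCP; frame=None keeps the orientation; velocity is the mean speed in m/s. With threshold (N) it stops when the force on the tool has changed by that much, and returns True; else False.
- robot.goto_joints(angles): joint-space move.
- robot.gripper_to(opening): finger opening in m; the grip force is fixed at half the most; returns when the fingers have stopped.
- robot.pause(seconds).
- robot.ik(position, orientation): joint angles nearest the present ones, or None.
- robot.get_state(): the state.
- robot.grab_frame(name): name is "side" or "top"; returns the picture (400x640x3 uint8, red, green, blue); there is no depth.
- robot.camera_info(name): a dict with "fx", "fy", "cx", "cy" (pixels), "rvec" (rotation vector, rad) and "tvec" (3), from world to camera coordinates, as OpenCV has them. Camera axes: x right, y down, z forward; pixel columns grow to the right and rows downward; lengths in m; the calibration is good to about 2 mm. A picture is of the moment at which its call begins. camera_info takes no time and is no camera call.
A pose or a line that the arm cannot do raises robot.PlanningError and nothing moves.
- robot.sign_off(): hands the job in; it is judged then, once.
The state is a dict: "time": time; "qpos": joint angles; "joint_vel": joint speeds; "effort": joint torques, N m; "ee_pos": TCP position; "tool_rot": TCP orientation; "force": force on the tool from outside, world axes, zero at the start; "moment": the same for the moment, N m; "opening": finger opening in m; "grasp_force": force on a finger pad.
Only numpy, scipy, OpenCV 4.12 (cv2) and the standard library are available. Lean on these libraries where they do the work, as an engineer would, in place of code of your own. Each camera call takes 0.05 s, during which the arm holds its last target. There are 200 camera calls.

## Task

Use the push stick to load both wooden dowels into the spring magazine, one after the other: roll each gently along the track into the mouth, press it down against the spring until the side catches snap over it and hold it, and lift the stick clear. Never touch the dowels with the gripper, and leave the glue bottle, twine and hexagonal box where they are. Finally stand the stick back upright in its caddy and let go.

Things in the scene. Friction and masses are not known exactly. Their poses are not given: they have to be found in the camera images.
- mouth (a point): Centre of the mouth of the fixed wooden magazine, level with the track surface, 85 mm above the table. +y: feed direction, x: across the track, z up. The mouth is a shaft 64 mm (x) by 28 mm (y); the track ends at its edge, y = -14 mm; at y = +14 mm stands an end wall 20 mm above the track. A dowel that rolls in first rests about 6 mm below the track surface.
- track_rear (a point): Middle of the track's rear end, at track height, 229 mm behind the mouth; axes as the mouth's. The track is level, 64 mm wide between guides that rise 10 mm above it, with a 5 mm high stop at this rear end.
- catch (a point): Tip of one of the two steel wedge catches at the shaft's x ends (25 mm from the mouth's centre, 15 mm below the track). Sloped on top (3 to 15 mm below the track), flat below; 50 mm free between them. They yield sideways and snap over a dowel once its top is over 15 mm below the track (about 19 mm to be sure); its centre then stays 27 mm below the track.
- follower (a joint): How far the magazine's flat spring follower under the mouth is pressed down, m: 0 empty, about 0.033 with one dowel caught, 0.057 with two (the lower one's centre then 51 mm below the track), bottom stop 0.066. Pressing a dowel past the catches takes about 5 to 15 N.
- dowel_a: Wooden dowel, 24 mm diameter, 60 mm long, about 20 g, lying across the track and free to roll: the one nearer to the mouth. Origin at its centre, x along its length; y and z turn as it rolls.
- dowel_b: The second dowel, just like the first, 65 to 105 mm farther back on the track, with at least 35 mm of free track behind it. Origin at its centre, x along its length.
- stick_grip (a point): Centre of the handle of the wooden push stick (60 g), upright in its caddy. Handle 24 mm (x) by 16 mm (y), 56 mm tall, 28 mm below to 28 mm above this point. Below it a flat blade, 36 mm (x) by 16 mm (y), 70 mm tall: its shoulders 28 mm and its lower end 98 mm below this point. x across the blade, y through its thickness, z up the stick.
- caddy: Fixed open wooden caddy for the stick, 56 by 36 mm outside, 44 (x) by 24 mm (y) inside, 40 mm tall, inner floor 6 mm above the table. Origin at the centre of its underside. The stick stands in it with the blade's width along x, either way round, its handle centre 104 mm above the table.
- glue: White glue bottle, 54 mm diameter, 130 mm tall; leave alone. Origin at the centre of its underside.
- twine: Spool of brown twine, 84 mm diameter, 75 mm tall; leave alone. Origin at the centre of its underside.
- hexbox: Open hexagonal plywood box, about 100 mm across, 50 mm tall; leave alone. Origin at the centre of its underside.
Things that resemble listed ones, but are neither listed nor needed, are in the scene too. Leave any green or red look-alike of the dowel_a alone.

How it is judged:
By the outcome, as a careful person would: the job done as asked, in the order asked, and still so for the second after the job is handed in, with the robot touching nothing.
It also fails if it takes over 64 s, if anything falls off the work surface, if the arm or the gripper's body presses on something with over 40 N, if the wrist force passes 120 N, or if a joint passes its speed limit or range.

## Working session

There is one attempt and no reset: what is moved stays moved. The work goes in short steps, each a Python script; the robot and the scene stay as the last script left them, time stands still between calls to the robot, and variables do not carry over. Pictures are saved under pics/ and viewed, at most 10 in all, crops included, and the job is handed in when it is done.

```bash
mkdir -p pics; ls; python3 - <<'E'
from rig import robot
import cv2
for n in("top","side"):
    cv2.imwrite(f"pics/{n}0.png",robot.grab_frame(n)[:,:,::-1]); print(n,robot.camera_info(n))
print(robot.get_state()["tool_rot"],robot.get_state()["time"])
E
```

```text
pics
top {'fx': 433.55235110116575, 'fy': 433.55235110116575, 'cx': 318.640268475282, 'cy': 200.36637841887628, 'rvec': array([ 2.16350368, -2.21036265,  0.07152045]), 'tvec': array([0.05978569, 0.55003669, 0.88306533])}
side {'fx': 455.286671569408, 'fy': 455.286671569408, 'cx': 316.14528013589256, 'cy': 201.06256424374783, 'rvec': array([ 2.15579284, -0.68223095,  0.30942632]), 'tvec': array([-0.43285255,  0.31824503,  0.88179127])}
[[-9.35982866e-01  3.52045415e-01 -3.17981094e-04]
 [ 3.52045552e-01  9.35982290e-01 -1.04067244e-03]
 [-6.87392878e-05 -1.08599540e-03 -9.99999408e-01]] 0.1
```

View pics/top0.png

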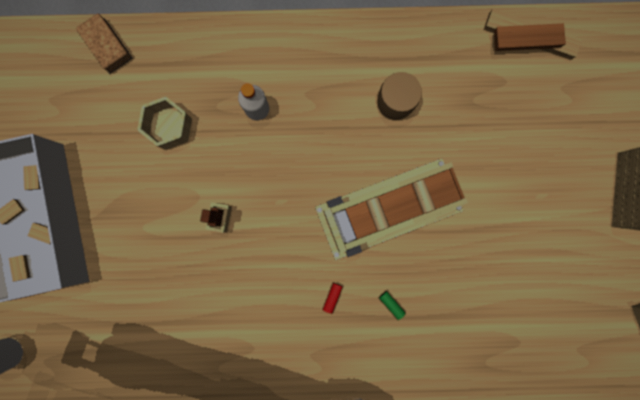

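View pics/side0.png

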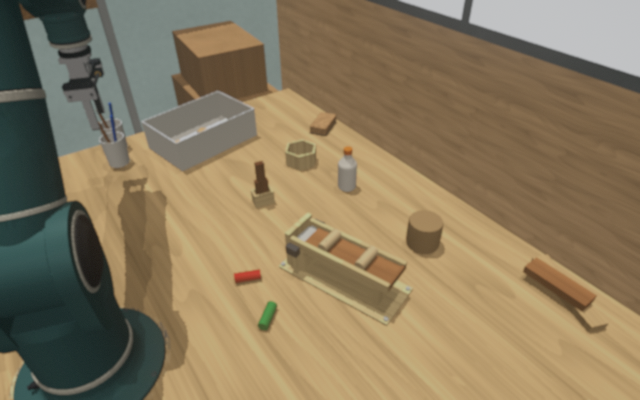

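Top view: the mouth (pale follower) is at about (345,226), the dowels at about (377,212) and (424,195), and the stick and caddy at about (216,217). The red and green look-alikes are below the track. Next I'll zoom in.

```bash
cat > h.py <<'E'
import numpy as np, cv2
from rig import robot
def ray(n,uv,z):
    c=robot.camera_info(n);R=cv2.Rodrigues(c["rvec"])[0];C=-R.T@c["tvec"]
    d=R.T@np.array([(uv[0]-c["cx"])/c["fx"],(uv[1]-c["cy"])/c["fy"],1]);return C+d*(z-C[2])/d[2]
def proj(n,P):
    c=robot.camera_info(n);K=np.array([[c["fx"],0,c["cx"]],[0,c["fy"],c["cy"]],[0,0,1]])
    return cv2.projectPoints(np.array(P,float).reshape(-1,3),c["rvec"],c["tvec"],K,None)[0].reshape(-1,2)
E
python3 - <<'E'
from h import *
t=cv2.imread("pics/top0.png");s=cv2.imread("pics/side0.png")
a=cv2.resize(t[150:270,310:470],None,fx=5,fy=5,interpolation=cv2.INTER_CUBIC);cv2.imwrite("pics/c1.png",a)
b=np.hstack([cv2.resize(t[190:245,190:245],(400,400),interpolation=cv2.INTER_CUBIC),cv2.resize(s[155:215,232:292],(400,400),interpolation=cv2.INTER_CUBIC)]);cv2.imwrite("pics/c2.png",b)
for uv,z in(((345,226),.085),((377,212),.097),((424,195),.097),((216,217),.05),((165,125),.03),((252,100),.07),((400,95),.07)): print(uv,ray("top",uv,z).round(3))
E
```

```text
(345, 226) [ 0.496 -0.002  0.085]
(377, 212) [ 0.522 -0.062  0.097]
(424, 195) [ 0.552 -0.152  0.097]
(216, 217) [0.52  0.254 0.05 ]
(165, 125) [0.714 0.364 0.03 ]
(252, 100) [0.751 0.176 0.07 ]
(400, 95) [ 0.754 -0.118  0.07 ]
```

View pics/c1.png

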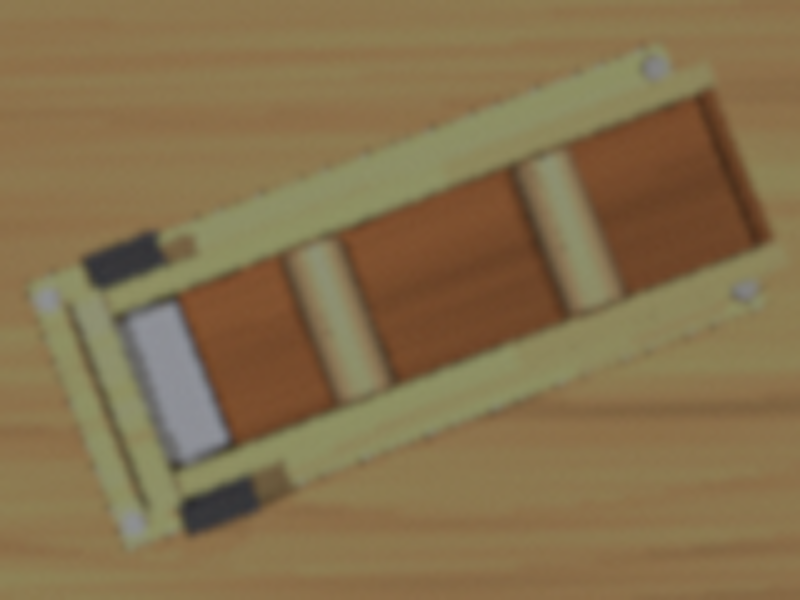

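View pics/c2.png

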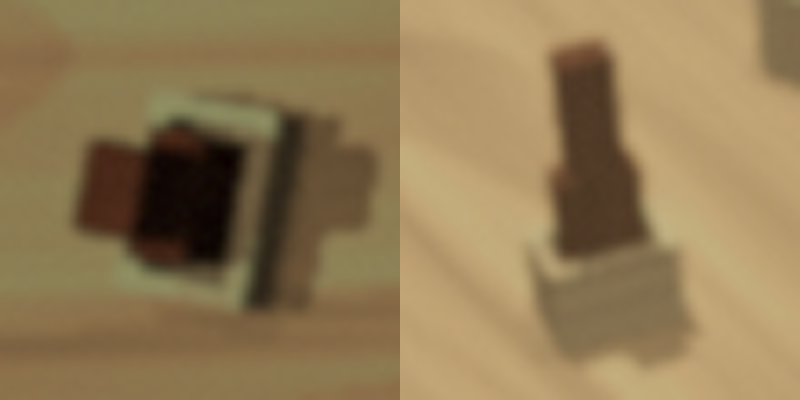

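Zoomed: the track's mouth-side edge runs (180,293)–(232,442), the rear stop is near (700,95)–(765,243), and the dowels are centred near (338,320) and (570,230). The caddy top corners are about (155,95), (283,108), (245,310) and (120,290), with the handle top at about (112,189) in the top crop and (582,52) in the side crop. Next I'll convert these to metres and check them against the given sizes.

```bash
python3 - <<'E'
from h import *
c=robot.camera_info("top");print("C",(-cv2.Rodrigues(c["rvec"])[0].T@c["tvec"]).round(3))
T=lambda x,y:(310+(x+.5)/5-.5,150+(y+.5)/5-.5)
A=lambda x,y:(190+(x+.5)*55/400-.5,190+(y+.5)*55/400-.5)
S=lambda x,y:(232+(x-400+.5)*.15-.5,155+(y+.5)*.15-.5)
r=lambda p,z:ray("top",p,z)
n=np.linalg.norm
e1,e2=r(T(180,293),.085),r(T(232,442),.085);print("edge",e1,e2,"w",n(e1-e2))
r1,r2=r(T(703,97),.085),r(T(765,243),.085);print("rear",r1,r2,"w",n(r1-r2))
f=(e1+e2-r1-r2)/2;print("len edge-rear (215)",n(f)); f/=n(f)
for k,(p,q) in {"up":((120,313),(690,97)),"lo":((180,465),(770,243))}.items():
    d=r(T(*p),.095)-r(T(*q),.095);print(k,"yaw",np.degrees(np.arctan2(d[1],d[0])))
print("cross yaw+90",np.degrees(np.arctan2(*(e1-e2)[1::-1]))+90,"f",np.degrees(np.arctan2(f[1],f[0])))
print("mouth",(e1+e2)/2+.014*f)
for k,(p,q) in {"a":((315,240),(362,400)),"b":((543,152),(598,312))}.items():
    P,Q=r(T(*p),.1),r(T(*q),.1);print(k,"L",n(P-Q),"along",((P+Q)/2-(e1+e2)/2)@f-.014,np.degrees(np.arctan2(*(P-Q)[1::-1]))+90)
cc=[r(A(*p),.04) for p in((155,95),(283,108),(245,310),(120,290))]
print("caddy",np.mean(cc,0),[n(cc[i]-cc[(i+1)%4]).round(3) for i in range(4)])
for i,j in((0,3),(1,2)):d=cc[i]-cc[j];print("yaw x",np.degrees(np.arctan2(d[1],d[0])))
print("handle top",r(A(112,189),.132),ray("side",S(582,52),.132))
h=[r(A(*p),.132) for p in((92,143),(75,228))];d=h[0]-h[1];print(n(d),np.degrees(np.arctan2(d[1],d[0])))
E
```

```text
C [0.491 0.048 0.918]
edge [ 0.53054851 -0.00353475  0.085     ] [ 0.47305458 -0.02197491  0.085     ] w 0.06037873447363597
rear [ 0.60204784 -0.20762021  0.085     ] [ 0.54497716 -0.22911646  0.085     ] w 0.060984837760954286
len edge-rear (215) 0.2177599026732836
up yaw 109.51853103026366
lo yaw 109.29133885163198
cross yaw+90 107.78272513308882 f 109.22702422137384
mouth [4.97191173e-01 4.64267633e-04 8.50000000e-02]
a L 0.06276416637434355 along -0.06607405267060525 104.6640242169776
b L 0.06383580369614594 along -0.1601619453670705 106.85798522665085
caddy [0.52012718 0.25409648 0.04      ] [np.float64(0.036), np.float64(0.057), np.float64(0.035), np.float64(0.055)]
yaw x -10.466309714513947
yaw x -11.099017813233342
handle top [0.52045561 0.25457451 0.132     ] [0.52048506 0.25061225 0.132     ]
0.021538941713204682 -11.543779345108915
```

Sizes and angles agree: the mouth is at (0.497, 0.000) with feed yaw 109.2°, and the caddy is at (0.520, 0.254) with x yaw −11°. Next I'll grasp the stick.

```bash
cat >> h.py <<'E'
def Rt(yaw):  # tool down, tool y at yaw (deg)
    a=np.radians(yaw);y=np.array([np.cos(a),np.sin(a),0]);z=np.array([0,0,-1.]);return np.c_[np.cross(y,z),y,z]
M=np.array([.497,.0005,.085]);YM=109.2
F=np.array([np.cos(np.radians(YM)),np.sin(np.radians(YM)),0]);X=np.array([F[1],-F[0],0])
def mp(y,zb,x=0): return M+F*y+X*x+np.array([0,0,zb+.098])  # TCP for blade end at height zb above track
G=np.array([.5203,.253,.104]);YG=79
def st():
    s=robot.get_state();print("t",round(s["time"],2),"p",s["ee_pos"].round(4),"F",np.round(s["force"],2),"op",round(s["opening"],4),"gf",s["grasp_force"])
def snap(n,f,box=None,k=1):
    i=robot.grab_frame(n)[:,:,::-1]
    if box: i=i[box[1]:box[3],box[0]:box[2]]
    cv2.imwrite("pics/"+f,cv2.resize(i,None,fx=k,fy=k,interpolation=cv2.INTER_CUBIC))
E
python3 - <<'E'
from h import *
print(robot.ik(mp(-.035,.05),Rt(YM)),robot.ik(mp(-.2,.0),Rt(YM)))
robot.move_ptp(G+[0,0,.1],Rt(YG));robot.gripper_to(.05);st()
robot.move_linear(G,.1);st()
robot.gripper_to(0);st()
robot.move_linear(G+[0,0,.14],.12);st()
robot.move_ptp(mp(-.097,.09),Rt(YM));st()
snap("top","s1.png",(310,150,470,270),5);snap("side","s2.png",(240,120,440,270),4)
E
```

```text
[-0.47320702  0.22229734  0.55061012  1.90254943 -0.13317942  1.05258355
  2.03852035] [-0.24582696  0.48022121  0.68610941  1.75423886 -0.34799429  1.03185961
  2.47223653]
t 2.57 p [0.5203 0.253  0.204 ] F [ 0.45  0.21 -1.08] op 0.0497 gf 0.0
t 3.72 p [0.5206 0.2532 0.1046] F [-0.1  -0.11  0.63] op 0.0501 gf 0.0
t 4.34 p [0.5203 0.253  0.104 ] F [-0.45 -1.12  0.39] op 0.016 gf 29.999997317790985
t 5.66 p [0.52   0.2529 0.2432] F [-0.4  -0.14 -0.57] op 0.0159 gf 29.999719262123108
t 6.96 p [ 0.5291 -0.0901  0.2727] F [ 0.51  0.34 -0.71] op 0.0159 gf 29.99978095293045
```

View pics/s2.png

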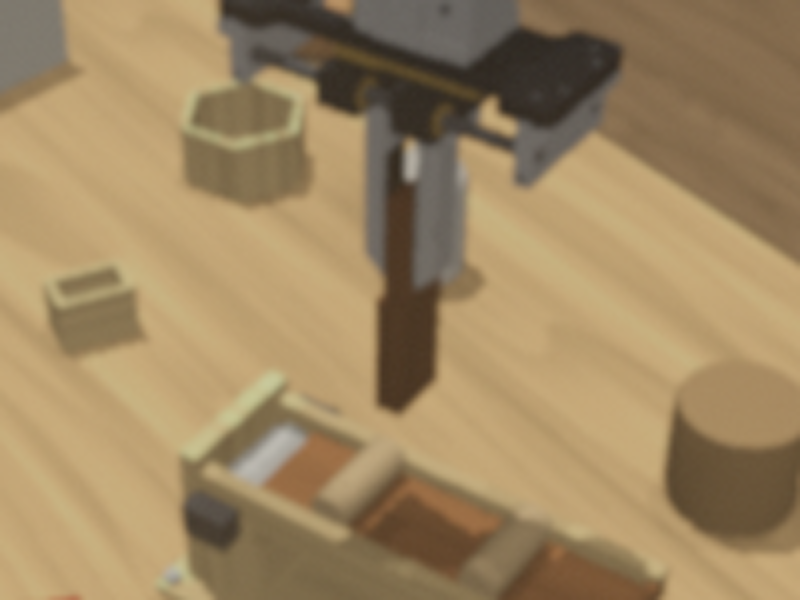

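The stick is held straight, with its blade between the dowels (blade tip at about (405,405), dowels at about (360,480) and (505,550)). Now I'll roll dowel A in.

```bash
python3 - <<'E'
from h import *
print(robot.move_linear(mp(-.097,.004),.08,threshold=8));st()
print(robot.move_linear(mp(-.022,.004),.03,threshold=6));st()
robot.pause(.3)
robot.move_linear(mp(-.022,.035),.08)
robot.move_linear(mp(-.09,.06),.12)
snap("top","s3.png",(310,150,470,270),5);snap("side","s4.png",(270,190,430,310),5);st()
E
```

```text
False
t 8.28 p [ 0.5292 -0.0912  0.1875] F [0.55 0.01 0.02] op 0.0159 gf 29.99967098236084
False
t 10.93 p [ 0.5043 -0.0204  0.187 ] F [-0.33 -0.73 -0.43] op 0.016 gf 29.9997478723526
t 12.62 p [ 0.5263 -0.0836  0.2426] F [ 1.2   0.36 -1.01] op 0.0159 gf 29.999729990959167
```

View pics/s4.png

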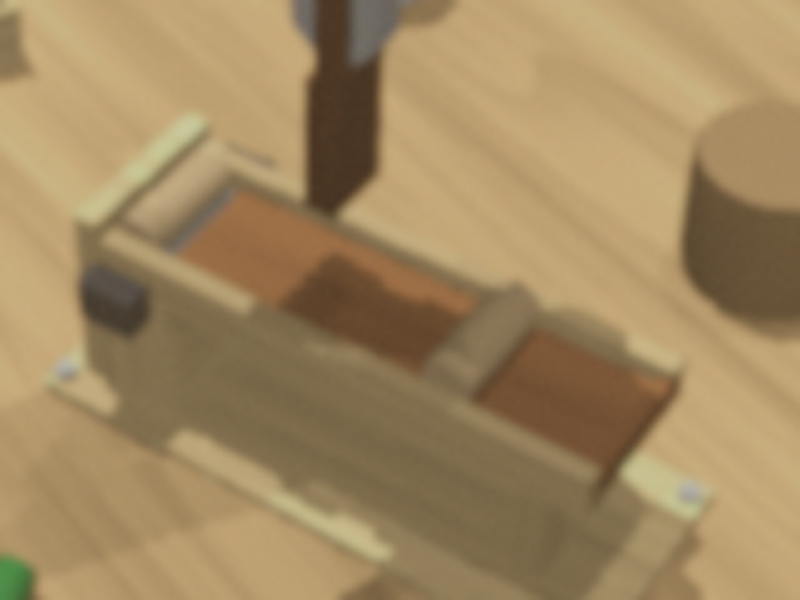

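Dowel A lies in the mouth against the end wall, at about (180,190). Dowel B is untouched at about (485,340). Now I'll press A, using contact height as a check.

```bash
python3 - <<'E'
from h import *
tz=lambda: robot.get_state()["ee_pos"][2]-.085-.098
robot.move_linear(mp(.0005,.05),.12); robot.move_linear(mp(.0005,.026),.08)
print("touch",robot.move_linear(mp(.0005,.008),.03,threshold=3),tz());st()
print("press",robot.move_linear(mp(.0005,-.0205),.04,threshold=60),tz());st()
robot.pause(.2);st();print(tz())
robot.move_linear(mp(.0005,-.008),.06);robot.pause(.1);st()
print("retouch",robot.move_linear(mp(.0005,-.0185),.03,threshold=3),tz());st()
robot.move_linear(mp(.0005,.05),.12)
robot.move_linear(mp(-.12,.06),.15)
snap("top","s5.png",(310,150,470,270),5);st()
E
```

```text
touch True 0.01568807542492949
t 14.4 p [0.4969 0.001  0.1987] F [ 0.29 -0.07  3.32] op 0.0156 gf 30.000294148921967
press False -0.020099488841807275
t 15.47 p [0.4972 0.001  0.1629] F [0.05 0.41 5.34] op 0.0157 gf 30.000885128974915
t 15.67 p [0.4972 0.001  0.1629] F [0.29 0.59 5.7 ] op 0.0158 gf 30.000881552696228
-0.020058793758862506
t 16.12 p [0.4966 0.001  0.1748] F [-0.32  0.56 -1.31] op 0.0158 gf 29.999721944332123
retouch True -0.01648953827356152
t 16.45 p [0.4969 0.001  0.1665] F [-0.02  0.79  5.93] op 0.0157 gf 30.000879764556885
t 18.16 p [ 0.5363 -0.1118  0.2428] F [ 0.38 -0.15 -0.27] op 0.0161 gf 29.999724626541138
```

View pics/s5.png

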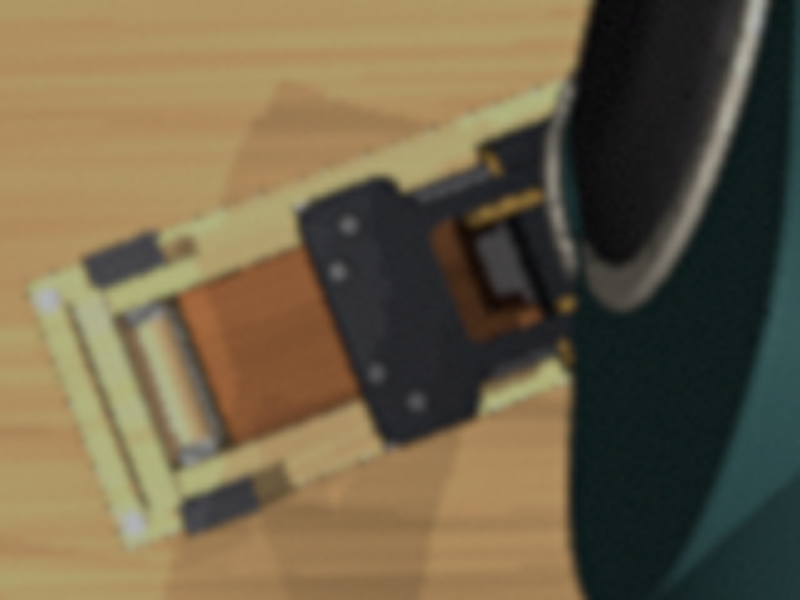

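A is caught: it lies below the track with a catch over each end, at about (175,380), and the retouch met it near −15 mm. Now dowel B.

```bash
python3 - <<'E'
from h import *
robot.move_linear(mp(-.193,.06),.12)
print(robot.move_linear(mp(-.193,.004),.06,threshold=8));st()
print(robot.move_linear(mp(-.022,.004),.035,threshold=6));st()
robot.pause(.3)
robot.move_linear(mp(-.022,.035),.08)
robot.move_linear(mp(-.09,.06),.12)
snap("side","s6.png",(270,190,430,310),5);st()
E
```

```text
False
t 20.0 p [ 0.5607 -0.1818  0.1874] F [ 0.64 -0.28 -0.47] op 0.0156 gf 29.999702274799347
False
t 25.03 p [ 0.5042 -0.0203  0.187 ] F [ 0.49 -1.04  0.07] op 0.016 gf 29.999700486660004
t 26.68 p [ 0.5263 -0.0837  0.2426] F [-0.19 -0.43 -0.82] op 0.016 gf 29.999772906303406
```

View pics/s6.png

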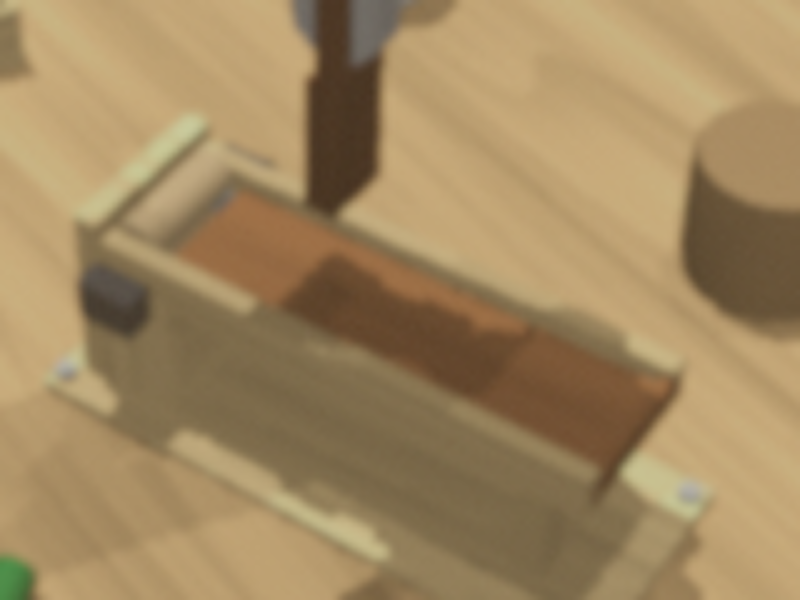

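B is in the mouth, at about (180,190). I'll press it the same way.

```bash
python3 - <<'E'
from h import *
tz=lambda: robot.get_state()["ee_pos"][2]-.085-.098
robot.move_linear(mp(.0005,.05),.12); robot.move_linear(mp(.0005,.026),.08)
print("touch",robot.move_linear(mp(.0005,.008),.03,threshold=3),tz());st()
print("press",robot.move_linear(mp(.0005,-.0212),.04,threshold=60),tz());st()
robot.pause(.2);st();print(tz())
robot.move_linear(mp(.0005,-.008),.06);robot.pause(.1);st()
print("retouch",robot.move_linear(mp(.0005,-.0185),.03,threshold=3),tz());st()
robot.move_linear(mp(.0005,.05),.12)
robot.move_linear(mp(-.12,.06),.15)
snap("top","s7.png",(310,150,470,270),5);st()
E
```

```text
touch True 0.014441369519468575
t 28.47 p [0.4966 0.001  0.1974] F [-0.68  0.11 -1.53] op 0.0159 gf 29.99975234270096
press False -0.020603707184502676
t 29.52 p [0.4976 0.001  0.1624] F [0.45 0.99 8.76] op 0.0157 gf 30.001323223114014
t 29.73 p [0.4976 0.001  0.1624] F [-0.72  1.04  8.19] op 0.0158 gf 30.001200735569
-0.020569965466612453
t 30.19 p [0.4966 0.001  0.1747] F [ 0.39 -0.09  0.68] op 0.016 gf 29.999750554561615
retouch True -0.016006731264219184
t 30.51 p [0.4969 0.001  0.167 ] F [ 0.61 -0.22  7.28] op 0.0159 gf 30.00116676092148
t 32.22 p [ 0.5363 -0.1118  0.2428] F [-0.57 -0.43 -0.9 ] op 0.0157 gf 29.99973088502884
```

View pics/s7.png

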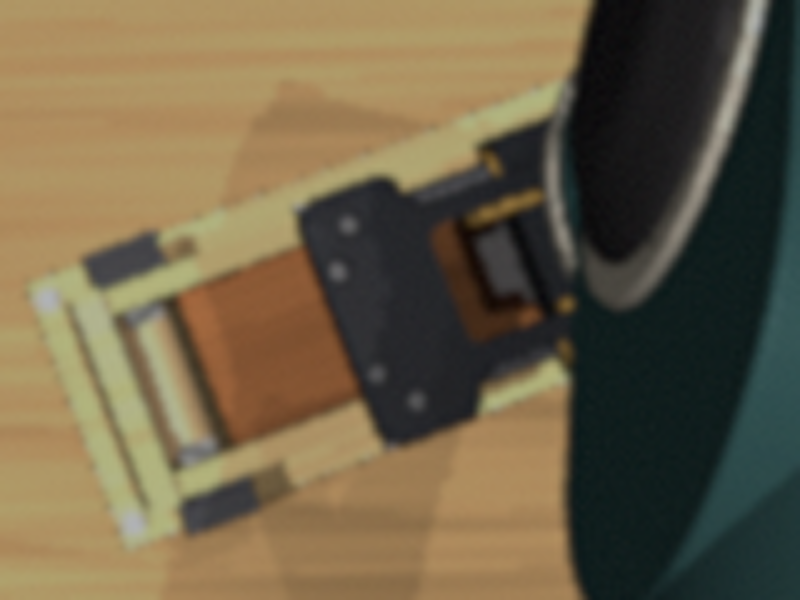

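B is caught too, with the catches over its ends and the retouch at −16 mm. Now I'll return the stick.

```bash
python3 - <<'E'
from h import *
robot.move_linear(mp(-.09,.09),.12)
robot.move_ptp(G+[0,0,.14],Rt(YG));robot.pause(.3);st()
print(robot.move_linear(G+[0,0,.02],.09,threshold=6));st()
if robot.get_state()["ee_pos"][2]<.128:
    print(robot.move_linear(G+[0,0,.0005],.03,threshold=5));st()
    if robot.get_state()["ee_pos"][2]<.108:
        robot.gripper_to(.05);robot.pause(.2)
        robot.move_linear(G+[0,0,.12],.1);st()
        robot.move_ptp(G+[-.1,.12,.15],Rt(YG))
a=robot.grab_frame("side")[:,:,::-1];b=robot.grab_frame("top")[:,:,::-1]
cv2.imwrite("pics/s8.png",np.hstack([cv2.resize(a[130:330,232:432],(400,400)),cv2.resize(b[150:310,180:340],(400,400))]));st()
E
```

```text
t 34.3 p [0.5206 0.2524 0.2441] F [-0.25  0.46  0.41] op 0.0157 gf 29.999782741069794
False
t 35.78 p [0.5205 0.2531 0.1245] F [0.1  0.32 0.07] op 0.016 gf 29.99978005886078
True
t 36.45 p [0.52   0.2528 0.104 ] F [-0.38 -0.53  6.46] op 0.0158 gf 30.00098168849945
t 38.72 p [0.52   0.2529 0.2234] F [-0.16  0.14 -0.39] op 0.0496 gf 0.0
t 39.5 p [0.4211 0.372  0.2536] F [ 0.45 -0.38 -1.28] op 0.05 gf 0.0
```

View pics/s8.png

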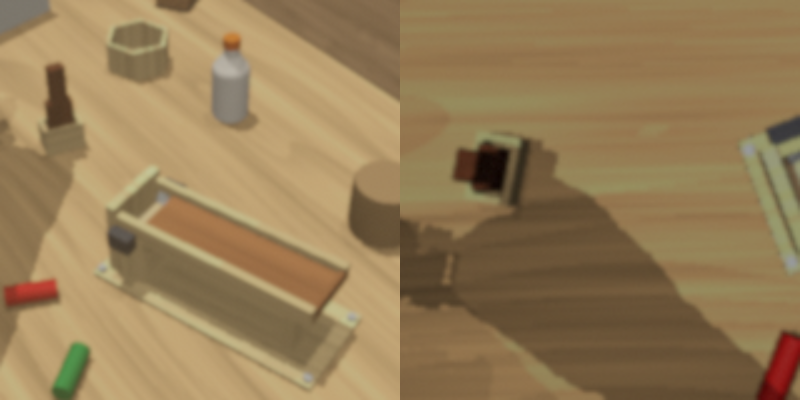

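The stick stands upright in its caddy at about (60,105), both dowels are down in the magazine, and everything else is where it was.

```bash
python3 -c "
from rig import robot
print(robot.sign_off())"
```

```text
the job is handed in; nothing more can be done
None
```

Both dowels are loaded and held under the catches, the stick stands upright in its caddy with the gripper clear, and the job was handed in at about 39.5 s on the robot's clock; no verdict came back.

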